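# Lock the grating plate onto its sloping stand

### The job

Get the grater ready for use: pick up the loose steel grating plate by its black grip bar, lay it on the sloping deck of the grater stand so that the round end of its keyhole drops over the headed stud, then draw it down the slope until its lower edge is fully home under the lip of the toe stop, where the stud locks it flat on the deck. The stud is clamped somewhere along its slot, so find it by touch or by eye. Leave the plate there, let go of, and do not disturb the food and the spice jar standing about.

Things in the scene. Friction and masses are not known exactly. Their poses are not given: they have to be found in the camera images.
- plate: Steel grating plate, 220 mm long (its x) x 84 wide (y) x 4 thick, 0.15 to 0.3 kg, lying teeth up on the worktop in front of the sink, its keyhole end to the right. Origin: centre of its underside; +x towards the keyhole end (the upper end when mounted), z out of the toothed face. Lower edge at x = -110. It balances near x = +5.
- plate_grip (a point): On the plate's black grip bar, at plate x = +22, y = 0, z = 28 mm; axes as the plate's. The bar is square to the plate, 14 thick along x, 52 long along y, and rises 36 from the toothed face (z = 4 to 40).
- plate_hole (a point): Centre of the round end of the keyhole, on the plate's underside (plate x = +52, y = 0, z = 0 mm); axes as the plate's. The round end is 19 wide; from it a slot 9 wide runs towards +x, its round far end centred 38 away.
- deck: Grey plastic deck of the grater stand, 262 x 104 mm, sloping 30 degrees, a 70 wide window in its lower half; on steel legs over a catch tray (fixed). Origin: on the deck's surface, mid-width, at the face of the toe stop. +x runs up the slope (ahead of the robot, within 0.3 rad), z square out of the deck, y across. Home, the plate lies flat with its origin at x = 110, y = 0, z = 0.
- deck_lip (a point): Edge of the toe stop's lip, on its underside, mid-width: deck x = +7, z = 8.5 mm (the room between lip and deck); the lip is 92 wide and 3.5 thick. Axes as the deck's.
- deck_slot (a point): Middle of the short dark slot in the deck (deck x = 186 mm, y = 0, z = 0; axes as the deck's). The steel stud is clamped in it, square to the deck, anywhere within 10 mm up or down the slope of this point; where is not reported. Shank 6 thick; domed head 14 wide, its underside 6.6 and its top 10.8 above the deck. A plate that misses it rests on the head, some 11 off the deck.
- carrot: Carrot end, 56 x 37 x 34 mm, in front of the cooker; leave alone. Origin: centre of its underside.
- onion: Red onion, 64 x 65 x 74 mm, in front of the cooker; leave alone. Origin: centre of its underside.
- lime: Lime, 53 x 46 x 48 mm, in front of the cooker; leave alone. Origin: centre of its underside.
- potato: Potato, 60 x 74 x 46 mm, behind the stand, beside the cooker; leave alone. Origin: centre of its underside.
- garlic: Garlic bulb, 54 x 53 x 55 mm, at the front edge of the worktop, before the stand; leave alone. Origin: centre of its underside.
- spice_jar: Glass spice jar with a dark cap, 44 x 44 x 105 mm, behind the stand; leave alone. Origin: centre of its underside.

How it is judged (in metres and radians):
On the way, in this order (a step that is already met when the one before it is completed fails the run):
1. the plate is lifted well clear of the worktop (height (world z) of plate above 0.05 m and z of plate in the frame of deck above 0.02 m), for 0.1 s.
2. the plate lies flat on the deck above home, the round end of the keyhole over the stud (z of plate in the frame of deck below 0.0035 m and angle between the z axis of plate and the z axis of deck, either way round below 0.06 rad and y of plate in the frame of deck between -0.006 and 0.006 m and x of plate in the frame of deck between 0.1165 and 0.15 m), for 0.1 s.
At the end, for the whole second after the job is handed in: The plate lies flat on the deck (within 2.5 mm and 0.03 rad), its lower edge within 4 mm of the toe stop and under the lip, within 6 mm of the deck's mid-line, so that the stud's head is over the narrow slot; released and at rest (z of plate in the frame of deck between -0.003 and 0.0025 m and angle between the z axis of plate and the z axis of deck, either way round below 0.03 rad and y of plate in the frame of deck between -0.006 and 0.006 m and x of plate in the frame of deck between 0.106 and 0.114 m and linear speed of plate below 0.01 m/s); the robot touches nothing.
It fails at once if any of the food or the spice jar is pushed or knocked more than 30 mm (distance of any of carrot, onion, potato, garlic, lime, spice_jar from where it was at the start of the episode above 0.03 m).
It also fails if it takes over 45 s, if anything falls off the work surface, if the arm or the gripper's body presses on something with over 40 N, if the wrist force passes 120 N, or if a joint passes its speed limit or range.

### The arm

A 6-joint arm with a two-finger parallel gripper is mounted at the origin on a cart in front of the work surface, level with it; the furniture and walls round the work are solid. World frame = base frame: x ahead of the robot, y to its left, z up, the work surface at z = 0. Lengths are in mm, angles in rad, forces in N, time in s.
With the tool pointing down it reaches from about 275 to 1000 mm from the base axis. Payload 8.4 kg.
Tool frame: the origin (TCP) lies on the centre line of the jaws, within the pads' length; the fingertips stand 17 mm ahead of it and the grasp point (between the pads) lies 2 mm behind it; z points along the fingers, y is the line along which they close (so a half turn about z gives the same grasp; the last joint's range is limited). The gripper opens to 85 mm and grips with 20 to 120 N. Pads are 22 mm wide; open, the fingers measure 114 mm over their backs; the gripper's body (76 mm by 85 mm) begins 54 mm behind the grasp point. The pads swing forward as they close: fully open they stand 13 mm farther back than shut.
Start: joints at [-1.209, 0.353, 1.633, -0, 1.155, -0.002], TCP at [222.391, -584.098, 248.281] pointing down, gripper open.
Joint ranges: [-2.63, 2.63], [-0.92, 2.1], [0.06, 2.66], [-1.3, 4.44], [0, 2.69], [-3.02, 3.02]. Speed limits (rad/s): [2.22, 2.22, 2.79, 3.14, 3.14, 3.14].

### API

Orientations are given as [roll, pitch, yaw] about the fixed x, y, z axes, in that order (R = Rz(yaw) Ry(pitch) Rx(roll)).
In Python, from rig import r, eyes gives the robot as it stands. The module is installed in compiled form; this text tells all that it offers.
- The arm moves only by the shell command python3 -m inch 'ROWS' [FORCE]. ROWS is JSON, a list of rows, each a list of 7 numbers: the shift along the tool's x, y, z in m, then the turn, a rotation vector about the tool's x, y, z in degrees, then the closure, from -1 (fully open) to 1 (shut). In form: [[x, y, z, rx, ry, rz, gripper], ...]. A call has 1 to 8 rows; each row shifts and turns the commanded pose from where the row before left it, along the tool's axes as they then stand; what a row does not reach is not made up. A row lasts 1/10 s, in which the tool goes at most 50 mm and 8.59 degrees, less where a joint would pass 70% of its speed; a pose out of reach is approached as far as the arm can. A call with a gripper value outside its range is refused whole. The fingers move at their own pace and stop on an object; FORCE is the grip in N (left out, the last holds). Time passes only in rows, so rows that do not move let the fingers close. It gives the time, the measured TCP pose, the force, the opening and the grip force at its end, in the units of the state.
- r.sense(): the state, without advancing time (a new reading comes with each control period).
- eyes.grab_frame(name): name is "scene" or "top" or "wrist"; returns a dict with "img" (400x640x3 uint8, blue, green, red), "fx", "fy", "cx", "cy" (pixels), "R" (3x3) and "t" (3): a world point X has camera coordinates R X + t; the wrist camera has in their place "hand_eye" (4x4, takes a point from camera to tool coordinates, whose origin is the TCP and whose axes are the flange's). Camera axes: x right, y down, z forward; pixel columns grow to the right and rows downward; lengths in mm; the calibration is good to about 2 mm. A picture is of the moment at which its call begins: read the wrist's pose just before it. There is no depth.
- r.sign_off(): hands the job in; it is judged then, once.
The state is a dict: "clock": time; "qpos": joint angles; "qvel": joint speeds; "joint_efforts": joint torques, N m; "eef_pos": TCP position; "tcp_rot": TCP orientation; "contact_force": force on the tool from outside, world axes, zero at the start; "wrist_torque": the same for the moment, N m; "opening": opening from 0.0 (shut) to 1.0 (fully open); "grasp_force": force on a finger pad.
Only numpy, scipy, OpenCV 4.12 (cv2) and the standard library are available. Lean on these libraries where they do the work, as an engineer would, in place of code of your own. Each camera call takes 0.05 s, during which the arm holds its last target. There are 200 camera calls.

## Working session

There is one attempt and no reset: what is moved stays moved. The work goes in short steps, Python scripts to look and compute and a shell command to move; the robot and the scene stay as the last step left them, time stands still between calls to the robot, and variables do not carry over. Pictures are saved under pics/ and viewed, at most 10 in all, crops included, and the job is handed in when it is done.

```bash
mkdir -p pics; cat > h.py <<'E'
import numpy as np,cv2,pickle
from rig import r,eyes
from scipy.spatial.transform import Rotation as Ro
def grab(n,f):
    s=r.sense(); g=eyes.grab_frame(n); g['s']={k:s[k] for k in('eef_pos','tcp_rot')}
    if 'R' not in g:
        H=np.array(g['hand_eye']);T=np.eye(4);T[:3,:3]=Ro.from_euler('xyz',s['tcp_rot']).as_matrix();T[:3,3]=s['eef_pos']
        C=np.linalg.inv(T@H); g['R']=C[:3,:3];g['t']=C[:3,3]
    cv2.imwrite(f'pics/{f}.png',g['img']);pickle.dump(g,open(f'pics/{f}.pkl','wb'));return g
def load(f): return pickle.load(open(f'pics/{f}.pkl','rb'))
def proj(g,P):
    c=np.atleast_2d(P)@np.array(g['R']).T+np.array(g['t']).ravel()
    return np.c_[g['fx']*c[:,0]/c[:,2]+g['cx'],g['fy']*c[:,1]/c[:,2]+g['cy']]
def ray(g,u,v):
    R=np.array(g['R']);o=-R.T@np.array(g['t']).ravel()
    return o,R.T@np.array([(u-g['cx'])/g['fx'],(v-g['cy'])/g['fy'],1])
def onz(g,u,v,z):
    o,d=ray(g,u,v);return o+d*(z-o[2])/d[2]
E
python3 - <<'E'
from h import *
print(r.sense())
for n in('scene','top','wrist'):
    g=grab(n,n+'0');o,d=ray(g,320,200);print(n,g['fx'],o,d)
E
```

```text
{'clock': 0.0, 'qpos': array([-1.20936888e+00,  3.53696257e-01,  1.63414412e+00,  1.94937783e-05,
        1.15521029e+00, -2.38693666e-03]), 'qvel': array([-0.00046324, -0.00131496,  0.00012649, -0.00086996,  0.00073742,
        0.00174472]), 'joint_efforts': array([ 3.44353946e-03, -6.05238891e+01, -3.42064583e+01,  1.31226034e-04,
        9.32964758e-03,  3.71153135e-06]), 'eef_pos': array([ 222.24996601, -583.65251894,  247.52735278]), 'tcp_rot': array([-3.14013468e+00, -2.13031110e-05,  3.63806481e-01]), 'contact_force': array([0.97644846, 0.01844581, 0.04794185]), 'wrist_torque': array([-0.0093443 ,  0.07279982, -0.00958181]), 'grasp_force': 0.0, 'opening': 0.998797420325151}
scene 460.5981131727727 [ 24.8681963  793.58477458 793.18597961] [ 0.49034331 -0.65248147 -0.57804407]
top 455.4469368946202 [ 320.99509292   21.75974691 1523.61935356] [ 0.15818677 -0.00456987 -0.98777983]
wrist 306.9929658529265 [ 285.31995885 -560.52327365  372.9829989 ] [-0.25992512 -0.07570871 -0.96289464]
```

View pics/top0.png

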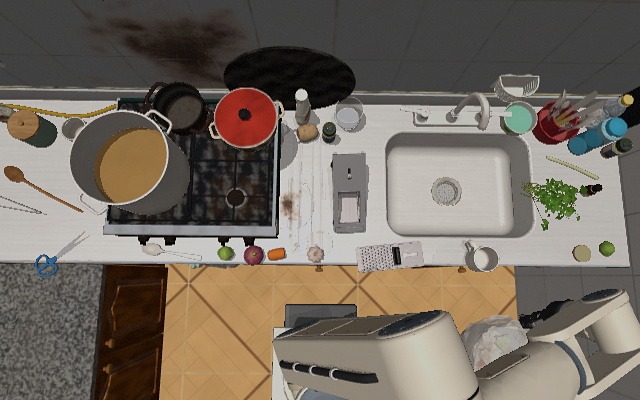

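View pics/scene0.png

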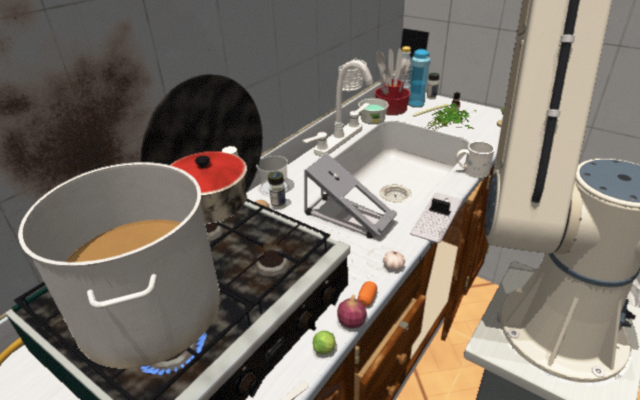

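The top view shows the plate at about (390,256), with its grip bar near (397,255) and the keyhole to the right. The stand is at about (350,192), with the stud slot near (349,174), and the garlic is at (316,254). I'll enlarge both areas.

```bash
python3 - <<'E'
from h import *
g=load('top0');i=g['img']
a=cv2.resize(i[232:282,346:436],None,fx=8,fy=8,interpolation=2)[:300]
b=cv2.resize(i[145:240,320:380],None,fx=6,fy=6,interpolation=2)
s=load('scene0')['img']
c=cv2.resize(s[145:245,295:405],None,fx=4,fy=4,interpolation=2)
o=np.zeros((600,800,3),np.uint8)
a=cv2.resize(i[236:276,350:430],None,fx=5,fy=5,interpolation=2); o[0:200,0:400]=a
o[200:600,0:440]=c
o[0:570,440:800]=b
cv2.imwrite('pics/z1.png',o)
E
```

```text
(no output)
```

View pics/z1.png

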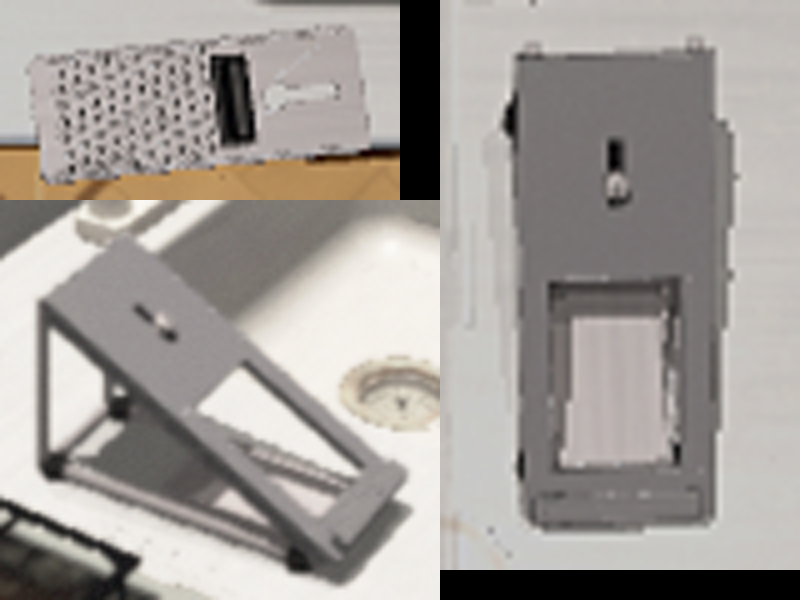

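The plate is fully visible with its bar at crop (232,98). The stud head, at crop (617,188), sits near the lower end of the slot, which spans rows 138–207. I'll fit both poses from these points.

```bash
cat >> h.py <<'E'
from scipy.optimize import least_squares
def pose(p): return Ro.from_euler('z',p[3]).as_matrix()@Ro.from_euler('y',p[4]).as_matrix(),np.array(p[:3])
E
python3 - <<'E'
from h import *
t=load('top0');s=load('scene0')
A=lambda l:np.array(l,float)/5+[350,236]
B=lambda l:(np.array(l,float)-[440,0])/6+[320,145]
C=lambda l:(np.array(l,float)-[0,200])/4+[295,145]
pc=A([[30,62],[352,25],[370,150],[42,184]]); pl=np.array([[-110,42,4],[110,42,4],[110,-42,4],[-110,-42,4]])
bar=A([[211,56],[247,50],[256,140],[221,146]])
f=lambda p:(proj(t,pl@pose([p[0],p[1],0,p[2],0])[0].T+[p[0],p[1],0])-pc).ravel()
q=least_squares(f,[300,-150,0.1]);print('plate',q.x,np.abs(q.fun).round(1))
R,o=pose([q.x[0],q.x[1],0,q.x[2],0]);print('grip',R@[22,0,28]+o, 'barpred',proj(t,np.array([[22,26,40],[22,-26,40]])@R.T+o),'seen',bar.mean(0))
# deck
top=B([[515,55],[713,50],[616,138],[616,207]])
sc=C([[38,300],[122,237],[135,305],[178,338]])
def f(p):
    R,o=pose([*p[:4],-np.pi/6]);P=np.array([[p[4],52,0],[p[4],-52,0],[186+p[5],0,0],[186-p[5],0,0]])@R.T+o
    return np.r_[(proj(t,P)-top).ravel(),(proj(s,P)-sc).ravel(),(p[4]-245)/10,(p[5]-13)/2]
q=least_squares(f,[400,0,20,0,250,13]);print('deck',q.x,q.fun.round(1))
print(B([[620,490],[620,525]]))
R,o=pose([*q.x[:4],-np.pi/6]);print('toe/lip top px',proj(t,np.array([[7,0,12],[0,0,0],[-12,0,12],[q.x[4]-262,0,0],[42,0,0]])@R.T+o))
for u,v in B([[617,184]]):
    oo,d=ray(t,u,v);oo=R.T@(oo-o);d=R.T@d;print('stud',oo+d*(10-oo[2])/d[2])
E
```

```text
plate [ 375.90808212 -217.9973362    -1.45658188] [0.7 0.6 0.3 0.2 0.4 0.2 0.1 0.6]
grip [ 378.41534055 -239.85399778   28.        ] barpred [[397.16742875 247.79665564]
 [399.34508695 263.95375336]] seen [396.75 255.6 ]
deck [ 4.69966315e+02 -8.73733106e+01  2.73093204e+01  6.46379270e-02
  2.50064904e+02  1.66861760e+01] [-0.2  0.8  0.2 -0.1  0.   0.7  0.3 -0.8  0.8 -0.4  0.2 -1.5  0.   1.
 -1.5  0.7  0.5  1.8]
[[350.         226.66666667]
 [350.         232.5       ]]
toe/lip top px [[351.08296908 227.0722865 ]
 [350.77516421 227.51176223]
 [351.20894075 232.36864092]
 [350.8545164  230.81259991]
 [350.49253783 215.7552651 ]]
stud [182.76389672   0.9578582   10.        ]
```

```bash
python3 -m inch '[[0.03,-0.03,0.009,0,0,0,-1],[0.03,-0.03,0.009,0,0,0,-1],[0.03,-0.03,0.009,0,0,0,-1],[0.03,-0.03,0.009,0,0,0,-1],[0.03,-0.03,0.009,0,0,0,-1],[0.03,-0.03,0.009,0,0,0,-1],[0.03,-0.03,0.009,0,0,0,-1],[0.03,-0.03,0.009,0,0,0,-1]]' && python3 -m inch '[[0.028,-0.026,0.009,0,0,0,-1],[0,0,0,0,0,7.2,-1],[0,0,0,0,0,7.1,-1],[0,0,0,0,0,0,-1],[0,0,0,0,0,0,-1]]'
python3 - <<'E'
from h import *
g=grab('wrist','w1');print(g['s'])
R,o=pose([375.9,-218,0,-1.4566,0])
P=np.array([[15,26,40],[29,26,40],[29,-26,40],[15,-26,40],[52,0,4],[90,0,4],[110,42,4],[110,-42,4],[-110,42,4],[-110,-42,4]])
uv=proj(g,P@R.T+o);print(uv.round())
i=g['img'].copy()
for u,v in uv: cv2.circle(i,(int(u),int(v)),3,(0,0,255),1)
cv2.imwrite('pics/w1m.png',cv2.resize(i,(800,500)))
E
```

```text
clock: 0.95
eef_pos: [361.6, -272.8, 176.0]
tcp_rot: [3.141, -0.0, 0.363]
contact_force: [0.9, -0.1, 0.8]
opening: 1.001
grasp_force: 0.0
clock: 1.45
eef_pos: [378.2, -240.2, 167.3]
tcp_rot: [-3.142, 0.0, 0.118]
contact_force: [-0.2, -0.3, -0.3]
opening: 0.997
grasp_force: 0.0
{'eef_pos': array([ 378.15944217, -240.18088229,  167.26166589]), 'tcp_rot': array([-3.14155005e+00,  6.86718819e-05,  1.17663512e-01])}
[[317. 165.]
 [334. 165.]
 [333. 225.]
 [317. 225.]
 [356. 186.]
 [396. 186.]
 [420. 142.]
 [413. 227.]
 [183. 142.]
 [193. 227.]]
```

View pics/w1m.png

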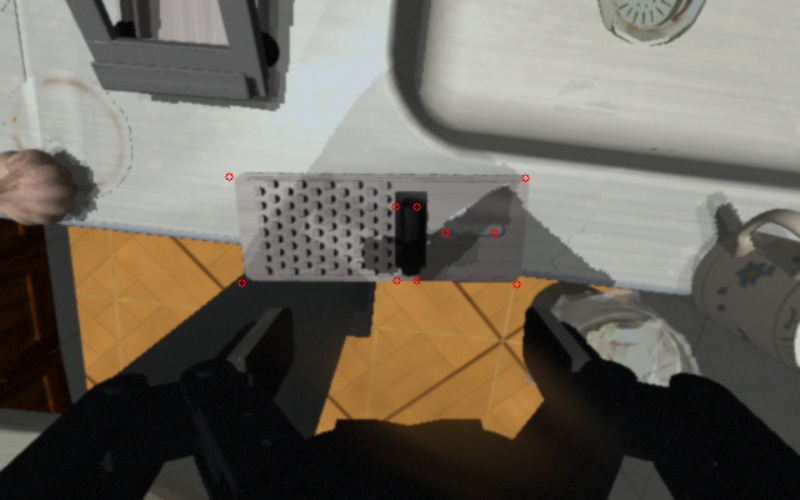

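The overlay agrees within a few mm. The bar shows at (397–427, 192–275) in the picture, against a prediction of about (395–417, 207–281). I'll refine the bar numerically.

```bash
python3 - <<'E'
from h import *
g=load('w1');i=g['img'].max(2).astype(int)
print('row 190',i[190,305:350]);print('row 170',i[170,305:350]);print('row 212',i[212,305:350])
print('col 326',i[145:230,326])
E
```

```text
row 190 [107  72  53  48  39  30  23  32  42  50  41  23  14  12  11  12  13  12
  14  18  23  23  19  20  17  15  15  13  13  12  11   8  10   6  12  18
  34  46  48  48  50  47  48  50  49]
row 170 [123 117 114 113  97  49  21  41  81 115 107  56  27  29  23  19  11  15
  21  26  28  29  29  23  22  20  18  20  17  15   9   6  10   7  10  18
  48  95 131 141 140 141 141 137 139]
row 212 [68 66 68 67 58 36 19 19 39 61 62 35 16 15 12 13 10  9 12  8 11  4 11  5
 11 11 16  1  9 10  6 10 13 11 18 30 43 49 50 47 48 48 47 49 48]
col 326 [131 137 140 138 138 139 138 126  79  51  50  47  41  30  21  12  15  12
  11  11  19  24  25  31  29  29  30  28  29  30  27  28  24  25  25  23
  27  22  21  23  23  20  24  19  25  23  19  23  16  10  11   9   6   9
   6   7   7  10   8   6   9  10   8  10  13   9  11   4  11  14  15  13
   7  12  17  32  72 103 113 134 168 182 185 184 186]
```

```bash
python3 -m inch '[[0.001,0.002,0.04,0,0,0,-1],[0,0,0.04,0,0,0,-1],[0,0,0.03,0,0,0,-1],[0,0,0.02,0,0,0,-1],[0,0,0.011,0,0,0,-1],[0,0,0,0,0,0,-1],[0,0,0,0,0,0,-1]]' && python3 -m inch '[[0,0,0,0,0,0,1],[0,0,0,0,0,0,1],[0,0,0,0,0,0,1],[0,0,0,0,0,0,1],[0,0,0,0,0,0,1],[0,0,0,0,0,0,1],[0,0,0,0,0,0,1],[0,0,0,0,0,0,1]]' 80
```

```text
clock: 2.2
eef_pos: [379.7, -242.4, 26.8]
tcp_rot: [3.141, -0.0, 0.115]
contact_force: [-0.5, 0.8, -0.0]
opening: 1.001
grasp_force: 0.0
clock: 3.0
eef_pos: [379.6, -242.1, 26.7]
tcp_rot: [3.141, -0.0, 0.114]
contact_force: [-0.8, 1.3, 8.2]
opening: 0.15
grasp_force: 78.8
```

```bash
python3 -m inch '[[0,0,-0.01,0,0,0,1],[0,0,-0.02,0,0,0,1],[0,0,-0.03,0,0,0,1],[0,0,-0.04,0,0,0,1],[0,0,-0.04,0,0,0,1],[0,0,-0.04,0,0,0,1],[0,0,-0.02,0,0,0,1],[0,0,0,0,0,0,1]]' && python3 -m inch '[[0,0,0,0,0,-8,1],[0,0,0,0,0,-8,1],[0,0,0,0,0,-8,1],[0,0,0,0,0,-8,1],[0,0,0,0,0,-8,1],[0,0,0,0,0,-8,1],[0,0,0,0,0,-8,1],[0,0,0,0,0,-8,1]]' && python3 -m inch '[[0,0,0,0,0,-8,1],[0,0,0,0,0,-8,1],[0,0,0,0,0,-7,1],[0,0,0,-7.5,0,0,1],[0,0,0,-7.5,0,0,1],[0,0,0,-7.5,0,0,1],[0,0,0,-7.5,0,0,1],[0,0,0,0,0,0,1]]'
python3 - <<'E'
from h import *
g=grab('scene','s2');grab('wrist','w2');t=grab('top','t2')
s=r.sense();T=Ro.from_euler('xyz',s['tcp_rot']).as_matrix();p=s['eef_pos'];print(p,s['tcp_rot'],s['grasp_force'])
R,o=pose([470,-87.4,27.3,.0646,-np.pi/6])
Tt=R@np.array([[0,1,0],[1,0,0],[0,0,-1]]).T
Tt=np.c_[R[:,1],R[:,0],-R[:,2]]
tgt=R@[131+22,0,27+60]+o
print('tgt',tgt,'delta tool',T.T@(tgt-p),'rot',np.degrees(Ro.from_matrix(T.T@Tt).as_rotvec()))
im=np.zeros((600,800,3),np.uint8)
a=cv2.resize(g['img'][130:330,280:540],(800,615))[:600];cv2.imwrite('pics/s2z.png',a)
E
```

```text
clock: 3.8
eef_pos: [380.7, -242.8, 229.5]
tcp_rot: [3.138, -0.004, 0.114]
contact_force: [0.3, 0.2, -2.6]
opening: 0.152
grasp_force: 78.3
clock: 4.6
eef_pos: [378.4, -241.4, 224.7]
tcp_rot: [-3.139, -0.001, 1.237]
contact_force: [0.4, -0.1, -2.9]
opening: 0.149
grasp_force: 78.3
clock: 5.4
eef_pos: [376.8, -239.4, 223.4]
tcp_rot: [2.647, -0.008, 1.633]
contact_force: [-0.9, -0.1, -2.8]
opening: 0.152
grasp_force: 78.9
[ 379.24547855 -241.07659013  225.31320136] [ 2.64930085 -0.00513059  1.63402554] 78.85181307792664
tgt [558.8162418  -81.65447623 179.14421013] delta tool [147.51816778 144.62844213 130.81914641] rot [-1.79355163 -0.21865581 -0.21161026]
```

View pics/s2z.png

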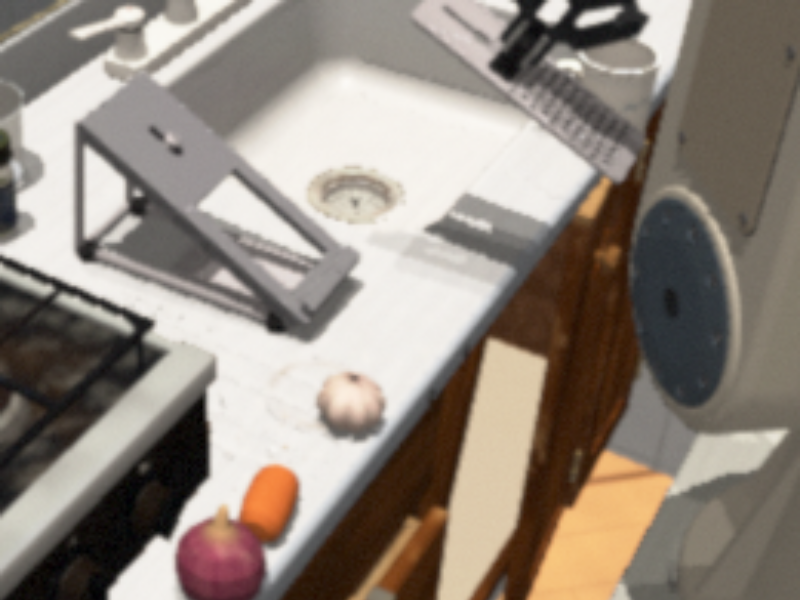

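The plate is firmly held at about the deck's slope, with its keyhole end up. Next I'll move sideways and up the slope, and look at the deck before covering it.

```bash
python3 -m inch '[[0.03,0,0,-1.8,0,0,1],[0.04,0,0,0,0,0,1],[0.04,0,0,0,0,0,1],[0.03,0.01,0,0,0,0,1],[0.008,0.03,0,0,0,0,1],[0,0.02,0.01,0,0,0,1],[0,0,0,0,0,0,1],[0,0,0,0,0,0,1]]'
python3 - <<'E'
from h import *
g=grab('wrist','w3');s=grab('scene','s3');t=grab('top','t3')
R,o=pose([470,-87.4,27.3,.0646,-np.pi/6])
P=np.array([[250,52,0],[250,-52,0],[183,0,10.8],[0,0,0],[199,0,0],[173,0,0]])@R.T+o
for q in(g,s,t):print(proj(q,P).round(1).tolist())
o=np.zeros((600,800,3),np.uint8)
o[:400,:640]=g['img']
o[400:600,:400]=cv2.resize(s['img'][150:250,290:490],(400,200),interpolation=2)
o[360:600,400:800]=cv2.resize(t['img'][140:260,260:460],(400,240),interpolation=2)
cv2.imwrite('pics/c3.png',o)
E
```

```text
clock: 6.35
eef_pos: [427.3, -88.7, 247.9]
tcp_rot: [2.616, -0.004, 1.638]
contact_force: [0.4, 0.3, -3.7]
opening: 0.147
grasp_force: 79.0
[[490.0, 129.8], [477.6, 221.2], [426.9, 179.3], [260.5, 177.6], [438.1, 177.4], [414.9, 177.4]]
[[305.3, 169.7], [325.7, 152.8], [335.9, 174.5], [385.3, 221.3], [329.8, 173.1], [336.9, 179.3]]
[[332.3, 154.9], [365.7, 153.2], [349.8, 175.6], [350.8, 227.5], [349.4, 169.8], [349.6, 177.6]]
```

View pics/c3.png

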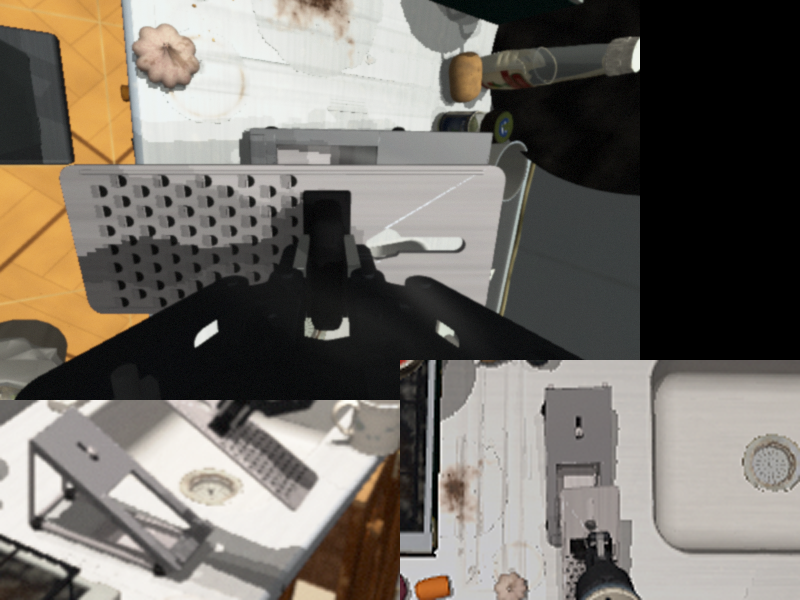

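The deck's upper-left corner is seen at (491,131), against a prediction of (490,130). The keyhole slot's far end is at about (465,243), the plate's left edge runs along row 165, and the bar top spans columns 303–351 at row 190. I'll check the plate against the tool.

```bash
cat >> h.py <<'E'
def toolrows(g):
    s=g['s'];return Ro.from_euler('xyz',s['tcp_rot']).as_matrix(),np.array(s['eef_pos'])
def platepose(g,gx=22,gy=0,gz=27,a=0,b=0):
    # plate frame in world from tool; TCP at plate (gx,gy,gz)
    T,p=toolrows(g);R=np.c_[T[:,1],T[:,0],-T[:,2]]@Ro.from_euler('yz',[a,b]).as_matrix()
    return R,p-R@[gx,gy,gz]
E
python3 - <<'E'
from h import *
g=load('w3');i=g['img'].max(2).astype(int)
R,o=platepose(g)
P=np.array([[-110,42,4],[110,42,4],[94.5,0,4],[15,26,40],[29,26,40],[71,4.5,4],[71,-4.5,4],[0,42,4]])
print(proj(g,P@R.T+o).round(1).tolist())
print('col420',i[225:260,440]);print('row243',i[243,450:515]);print('col200',i[155:180,200]);print('col 450 ',i[155:180,450]);print('r195',i[195,295:360])
print(i[200,50:90])
E
```

```text
[[55.1, 166.2], [507.0, 165.7], [464.9, 245.4], [308.2, 222.1], [344.3, 222.1], [420.7, 237.4], [419.3, 253.3], [281.0, 165.9]]
col420 [181 179 179 176 177 180 179 183 182 181 179 188 204 216 219 220 220 219
 217 220 222 221 221 221 203 129  79  95 146 173 180 182 180 179 180]
row243 [224 221 220 223 223 222 222 223 220 219 215 189 117  61  68 117 165 178
 178 180 178 180 177 179 178 181 179 179 179 178 177 180 180 180 179 178
 178 181 178 180 181 181 181 180 167 129  91  81  80  84  82  80  82  78
  80  82  83  85  89 102 137 178 183 151  87]
col200 [198 198 197 195 198 197 198 195 180 136 154 183 192 191 181 164 173 178
 164 144 140 146 142 137 138]
col 450  [147 146 145 148 146 147 146 145 138 115 140 177 190 189 181 163 178 194
 179 161 179 185 188 188 186]
r195 [165 169 166 165 152 111  86  62  30  17  20  20  22  22  25  23  22  23
  23  23  22  24  22  23  26  24  22  28  24  23  22  28  26  26  24  24
  23  24  23  23  25  26  23  25  23  26  26  26  26  29  25  21  24  25
  30  73 137 175 182 182 180 179 182 182 181]
[223 220 216 211 209 209 210 214 211 215 216 217 215 199 149 134 138 141
 140 143 142 141 140 142 145 142 141 141 138 141 140 142 142 143 142 142
 143 143 143 143]
```

```bash
python3 - <<'E'
from h import *
t=load('top0');s=load('scene0')
print(t['img'].max(2)[165:182,343:356]);print(s['img'].max(2)[166:186,324:346])
R,o=pose([470,-87.4,27.3,.0646,-np.pi/6])
for x in(176,182,188):
  P=np.array([[x,0,9],[x,7,8],[x,-7,8],[x-7,0,8],[x+7,0,8]])@R.T+o
  print(x,proj(t,P).round(1).tolist(),proj(s,P).round(1).tolist())
E
```

```text
[[119 120 122 119 121 120 121 120 120 120 119 120 121]
 [121 120 119 120 120 121 122 122 121 119 120 121 120]
 [120 120 120 120 123 116 117 119 121 120 119 118 121]
 [121 120 121 122 123  61  66  94 122 121 119 120 120]
 [120 120 121 122 127  14  19  73 124 120 120 121 119]
 [121 121 120 120 129  20  21  76 125 122 121 121 119]
 [120 120 119 122 127  18  20  74 125 121 120 120 121]
 [121 120 120 121 126  14  15  71 124 121 120 119 120]
 [119 120 121 121 121  61  84  81 121 119 119 120 119]
 [120 120 119 120 103 158 184 135 121 119 119 120 118]
 [119 119 119 121 113 189 157 168 133 119 119 119 119]
 [120 122 121 118 118 164 117 156 116 119 119 119 118]
 [119 119 120 120 114 142 104 133  75 121 120 120 120]
 [118 118 119 119 114  32  47  47  82 120 119 119 120]
 [119 119 119 120 120  77  81 101 122 120 119 119 119]
 [120 119 118 119 119 122 122 121 121 119 119 119 119]
 [120 119 120 120 118 118 119 120 120 119 120 119 119]]
[[153 153 153 152 154 151 152 154 152 153 154 153 153 151 153 152 153 143
  129 126 123 123]
 [152 154 153 154 154 156 155 155 151 152 152 155 153 154 154 154 156 1
[... 1494 characters left out ...]
52 154 154 155]
 [155 152 155 152 154 155 155 153 155 154 154 151 155 154 152 154 156 154
  154 150 153 152]
 [144 152 152 154 154 155 154 155 152 155 155 155 155 157 154 155 153 153
  154 156 154 154]]
176 [[349.8, 177.6], [347.6, 177.6], [352.0, 177.4], [349.9, 179.6], [349.8, 175.4]] [[337.5, 176.6], [336.1, 178.0], [338.7, 175.6], [339.3, 178.5], [335.4, 175.2]]
182 [[349.8, 175.8], [347.5, 175.8], [352.0, 175.6], [349.8, 177.8], [349.7, 173.6]] [[335.9, 175.2], [334.4, 176.6], [337.0, 174.2], [337.6, 177.1], [333.8, 173.7]]
188 [[349.7, 174.0], [347.5, 174.0], [351.9, 173.7], [349.8, 176.0], [349.7, 171.7]] [[334.2, 173.7], [332.7, 175.2], [335.3, 172.8], [336.0, 175.6], [332.1, 172.3]]
```

```bash
cat > st.py <<'E'
from h import *
import sys
R,o=pose([470,-87.4,27.3,.0646,-np.pi/6])
s=r.sense();g={'s':s};A,b=platepose(g,22,-1,26.7)
D=R.T@(b-o);print('plate in deck',D.round(1),'angles mrad',(1e3*Ro.from_matrix(R.T@A).as_rotvec()).round(0),'F deck',(R.T@s['contact_force']).round(1),'M',np.round(s['wrist_torque'],2),'t',s['clock'],'grip',round(s['grasp_force']),round(s['opening'],3))
T,p=toolrows(g)
print('to (132,1,15) in tool',(T.T@R@(np.array([132,1,15])-D)).round(1),'rot deg',np.degrees(Ro.from_matrix(T.T@np.c_[R[:,1],R[:,0],-R[:,2]]).as_rotvec()).round(2))
E
python3 st.py
```

```text
plate in deck [ 50.2   2.  185.9] angles mrad [ 4. -2. -2.] F deck [-1.9  0.1 -1.8] M [0.03 0.41 0.02] t 6.5 grip 79 0.151
to (132,1,15) in tool [ -1.5  81.5 171. ] rot deg [ 0.12 -0.23 -0.13]
```

```bash
python3 -m inch '[[-0.001,0.03,0.01,0.1,-0.2,-0.1,1],[0,0.03,0.03,0,0,0,1],[0,0.02,0.04,0,0,0,1],[0,0,0.04,0,0,0,1],[0,0,0.03,0,0,0,1],[0,0,0.015,0,0,0,1],[0,0,0,0,0,0,1],[0,0,0,0,0,0,1]]' && python3 st.py
```

```text
clock: 7.3
eef_pos: [578.0, -81.1, 145.4]
tcp_rot: [2.617, -0.001, 1.634]
contact_force: [0.9, -0.0, -1.5]
opening: 0.147
grasp_force: 78.9
plate in deck [130.7   0.3  21.4] angles mrad [ 0. -1. -1.] F deck [ 0.  -0.1 -1.8] M [-0.08  0.43 -0.03] t 7.3 grip 79 0.147
to (132,1,15) in tool [0.7 1.3 6.4] rot deg [ 0.05 -0.01 -0.06]
```

```bash
python3 - <<'E'
from h import *
g=grab('wrist','w4');s=grab('scene','s4')
a=cv2.resize(g['img'][110:280,300:520],(792,612),interpolation=2)[:600]
b=cv2.resize(s['img'][130:240,290:410],(360,330),interpolation=2)
a[270:600,0:360]=b
cv2.imwrite('pics/c4.png',a)
R,o=pose([470,-87.4,27.3,.0646,-np.pi/6])
P=np.array([[183,0,10.8],[183,7,8],[183,-7,8],[199,0,0],[250,52,0],[250,-52,0],[0,52,0]])@R.T+o
q=proj(g,P);print(q.round(1).tolist(),((q-[300,110])*3.6).round().tolist())
E
```

```text
[[379.7, 233.8], [379.4, 220.5], [378.3, 243.2], [403.2, 226.9], [500.9, 139.0], [476.8, 302.2], [51.6, 140.0]] [[287.0, 446.0], [286.0, 398.0], [282.0, 479.0], [372.0, 421.0], [723.0, 104.0], [637.0, 692.0], [-894.0, 108.0]]
```

View pics/c4.png

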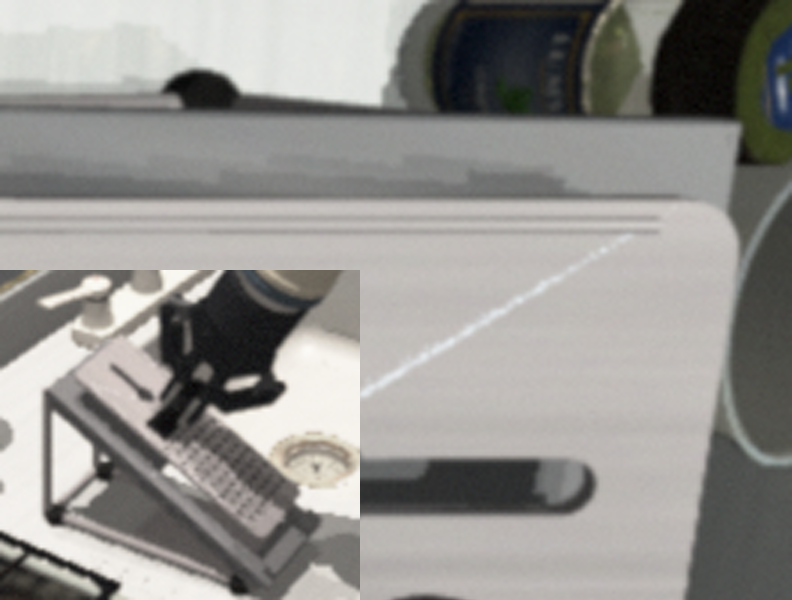

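The deck's upper-left corner is at full-image (506,143), against a prediction of (501,139). That puts the deck about 2 mm further up and to the right by this camera. My inset hid the hole, so I'll look at that part.

```bash
python3 - <<'E'
from h import *
g=load('w4');i=g['img']
a=cv2.resize(i[215:275,355:475],(800,400),interpolation=2)
b=cv2.resize(i[120:170,20:180],(640,200),interpolation=2)
o=np.zeros((600,800,3),np.uint8);o[:400]=a;o[400:,:640]=b
cv2.imwrite('pics/c5.png',cv2.convertScaleAbs(o,alpha=1.5))
R,oo=platepose(g,22,-1,26.7)
th=np.linspace(0,2*np.pi,9)[:-1]
P=np.c_[52+9.5*np.cos(th),9.5*np.sin(th),0*th+4]@R.T+oo
print(((proj(g,P)-[355,215])*6.667).round().tolist())
E
```

```text
[[314.0, 193.0], [284.0, 112.0], [198.0, 79.0], [110.0, 113.0], [71.0, 193.0], [103.0, 271.0], [187.0, 303.0], [273.0, 271.0]]
```

View pics/c5.png

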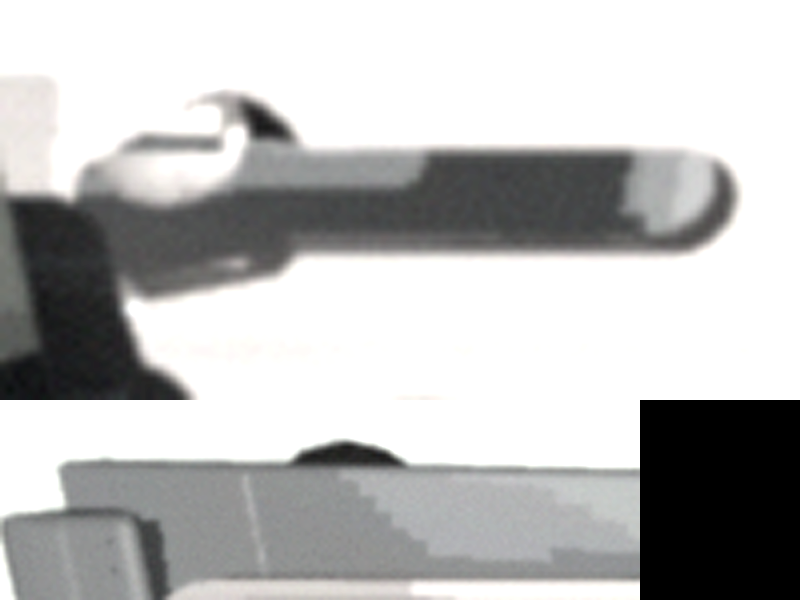

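Through the hole, the stud head is visible, with its lit part around crop (85–245, 100–205). It lines up along the slope with my estimate. The deck's left edge looks slightly turned, so I'll refit the deck with the wrist data.

```bash
python3 - <<'E'
from h import *
t=load('top0');s=load('scene0');g=load('w4')
i=g['img'].max(2).astype(float);i=cv2.GaussianBlur(i,(5,3),0)
E=[]
for c in list(range(45,85,8))+list(range(125,345,15))+list(range(360,400,10))+list(range(440,500,10)):
    d=np.diff(i[130:150,c]);k=d.argmin();E.append((c,130.5+k,d[k].round()))
print([(a,b,int(d)) for a,b,d in E])
B=lambda l:(np.array(l,float)-[440,0])/6+[320,145]
C=lambda l:(np.array(l,float)-[0,200])/4+[295,145]
top=B([[515,55],[713,50],[616,138],[616,207]]);sc=C([[38,300],[122,237],[135,305],[178,338]])
e=np.array([(a,b) for a,b,d in E if d<-15])
def f(p,full=False):
    R,o=pose([*p[:4],-np.pi/6]);P=np.array([[p[4],52,0],[p[4],-52,0],[186+p[5],0,0],[186-p[5],0,0]])@R.T+o
    L=proj(g,np.array([[0,52,0],[p[4],52,0]])@R.T+o)
    le=np.interp(e[:,0],L[:,0],L[:,1])-e[:,1]
    return np.r_[(proj(t,P)-top).ravel()*2,(proj(s,P)-sc).ravel(),(p[4]-250)/2,(p[5]-13)/2,np.clip(le,-3,3)/2,(L[1,0]-505.8)/2]
q=least_squares(f,[470,-87,27,.06,250,13],loss='soft_l1');print(q.x.round(3),f(q.x).round(1))
E
```

```text
[(45, np.float64(134.5), -36), (53, np.float64(134.5), -39), (61, np.float64(134.5), -38), (69, np.float64(134.5), -37), (77, np.float64(134.5), -38), (125, np.float64(135.5), -35), (140, np.float64(135.5), -39), (155, np.float64(136.5), -34), (170, np.float64(136.5), -40), (185, np.float64(136.5), -37), (200, np.float64(136.5), -36), (215, np.float64(137.5), -33), (230, np.float64(136.5), -30), (245, np.float64(136.5), -30), (260, np.float64(136.5), -30), (275, np.float64(136.5), -28), (290, np.float64(136.5), -18), (305, np.float64(135.5), -18), (320, np.float64(135.5), -22), (335, np.float64(135.5), -20), (360, np.float64(130.5), -60), (370, np.float64(135.5), -58), (380, np.float64(136.5), -57), (390, np.float64(137.5), -57), (440, np.float64(135.5), -3), (450, np.float64(135.5), -2), (460, np.float64(132.5), -2), (470, np.float64(140.5), -1), (480, np.float64(130.5), -12), (490, np.float64(133.5), -1)]
[ 4.69360e+02 -8.44940e+01  2.89880e+01  5.40000e-02  2.50726e+02
  1.83140e+01] [-0.7  0.8  0.1 -0.3 -0.5  0.4 -0.2 -0.5  0.4 -1.   0.2 -2.  -0.5  0.3
 -1.2  0.8  0.4  2.7  0.2  0.2  0.2  0.2  0.2 -0.1 -0.  -0.5 -0.4 -0.4
 -0.3 -0.8 -0.2 -0.1 -0.1 -0.   0.   0.6  0.6  0.7  1.5  0.8  0.3 -0.1
 -0.2]
```

```bash
sed -i 's/^R,o=pose.*/R,o=pose([469.4,-84.5,29.0,.054,-np.pi\/6])/' st.py; python3 st.py; python3 - <<'E'
from h import *
R,o=pose([469.4,-84.5,29,.054,-np.pi/6])
def st(g,u,v,z):
    a,d=ray(g,u,v);a=R.T@(a-o);d=R.T@d;return (a+d*(z-a[2])/d[2]).round(1)
print(st(load('w4'),379.7,236,9.5),st(load('w4'),379.7,233,9.5),st(load('top0'),349.2,175.4,9.5),st(load('scene0'),335,174.3,9.5))
E
```

```text
plate in deck [131.3  -1.7  20.5] angles mrad [ 5. -3.  9.] F deck [-2.5  0.4 -3.1] M [-0.05  0.4  -0.01] t 7.4 grip 79 0.147
to (132,1,15) in tool [2.6 0.7 5.5] rot deg [ 0.17 -0.28  0.49]
[182.5  -2.5   9.5] [182.5  -0.7   9.5] [183.6   0.7   9.5] [184.5   0.7   9.5]
```

```bash
python3 -m inch '[[0.001,0,0.002,0.1,-0.2,0.5,1],[0,0,0.002,0,0,0,1],[0,0,0.002,0,0,0,1],[0,0,0,0,0,0,1],[0,0,0,0,0,0,1]]' && python3 st.py && python3 -m inch '[[0,0,0.002,0,0,0,1],[0,0,0.002,0,0,0,1],[0,0,0,0,0,0,1],[0,0,0,0,0,0,1]]' && python3 st.py
```

```text
clock: 7.9
eef_pos: [581.4, -79.6, 140.2]
tcp_rot: [2.618, -0.002, 1.626]
contact_force: [0.1, -0.2, -2.7]
opening: 0.145
grasp_force: 78.9
plate in deck [ 1.307e+02 -1.000e-01  1.360e+01] angles mrad [ 2. -0.  0.] F deck [-1.3 -0.2 -2.4] M [-0.07  0.44 -0.01] t 7.9 grip 79 0.145
to (132,1,15) in tool [ 1.1  1.3 -1.4] rot deg [ 0.   -0.11  0.02]
clock: 8.3
eef_pos: [583.4, -79.5, 136.6]
tcp_rot: [2.618, -0.002, 1.626]
contact_force: [0.2, -0.4, -2.7]
opening: 0.15
grasp_force: 78.9
plate in deck [ 1.307e+02 -1.000e-01  9.500e+00] angles mrad [2. 0. 0.] F deck [-1.2 -0.4 -2.4] M [ 0.02  0.42 -0.01] t 8.3 grip 79 0.15
to (132,1,15) in tool [ 1.1  1.3 -5.5] rot deg [-0.01 -0.11  0.01]
```

```bash
python3 -m inch '[[0,0,0.002,0,0,0,1],[0,0,0.001,0,0,0,1],[0,0,0,0,0,0,1],[0,0,0,0,0,0,1]]' && python3 st.py && python3 -m inch '[[0,0,0.002,0,0,0,1],[0,0,0.001,0,0,0,1],[0,0,0,0,0,0,1],[0,0,0,0,0,0,1]]' && python3 st.py
```

```text
clock: 8.7
eef_pos: [585.0, -79.4, 134.2]
tcp_rot: [2.618, -0.002, 1.626]
contact_force: [-0.6, 0.1, -3.2]
opening: 0.151
grasp_force: 78.9
plate in deck [ 1.308e+02 -1.000e-01  6.500e+00] angles mrad [ 2. -0.  0.] F deck [-2.1  0.2 -2.5] M [-0.04  0.45  0.04] t 8.7 grip 79 0.151
to (132,1,15) in tool [ 1.1  1.2 -8.5] rot deg [ 0.01 -0.11  0.01]
clock: 9.1
eef_pos: [586.4, -79.3, 131.5]
tcp_rot: [2.618, -0.002, 1.626]
contact_force: [-0.0, -0.2, -2.1]
opening: 0.152
grasp_force: 78.9
plate in deck [ 1.307e+02 -1.000e-01  3.500e+00] angles mrad [ 2. -0.  0.] F deck [-1.1 -0.2 -1.8] M [ 0.    0.39 -0.01] t 9.1 grip 79 0.152
to (132,1,15) in tool [  1.1   1.3 -11.5] rot deg [ 0.   -0.11  0.02]
```

```bash
python3 -m inch '[[0,0,0.001,0,0,0,1],[0,0,0.001,0,0,0,1],[0,0,0,0,0,0,1],[0,0,0,0,0,0,1]]' && python3 st.py && python3 -m inch '[[0,0,0.001,0,0,0,1],[0,0,0.001,0,0,0,1],[0,0,0,0,0,0,1],[0,0,0,0,0,0,1]]' && python3 st.py
```

```text
clock: 9.5
eef_pos: [587.5, -79.2, 129.9]
tcp_rot: [2.618, -0.002, 1.626]
contact_force: [0.0, 0.7, -2.9]
opening: 0.147
grasp_force: 78.9
plate in deck [ 1.308e+02 -1.000e-01  1.500e+00] angles mrad [ 2. -0.  0.] F deck [-1.4  0.7 -2.5] M [-0.    0.42  0.01] t 9.5 grip 79 0.147
to (132,1,15) in tool [  1.1   1.2 -13.5] rot deg [ 0.01 -0.11  0.02]
clock: 9.9
eef_pos: [588.1, -79.0, 128.8]
tcp_rot: [2.617, -0.002, 1.626]
contact_force: [-11.1, 0.9, 13.5]
opening: 0.149
grasp_force: 82.0
plate in deck [1.308e+02 1.000e-01 4.000e-01] angles mrad [ 2. -1.  0.] F deck [-2.8  1.5 17.2] M [-0.27  0.81 -0.15] t 9.9 grip 82 0.149
to (132,1,15) in tool [  0.9   1.2 -14.6] rot deg [ 0.05 -0.12  0.03]
```

```bash
python3 -m inch '[[0,-0.003,-0.0003,0,0,0,1],[0,-0.003,0,0,0,0,1],[0,-0.003,0,0,0,0,1],[0,-0.003,0,0,0,0,1],[0,0,0,0,0,0,1]]' && python3 st.py
```

```text
clock: 10.4
eef_pos: [579.2, -80.4, 123.7]
tcp_rot: [2.615, 0.0, 1.626]
contact_force: [-2.4, 0.1, 8.4]
opening: 0.152
grasp_force: 80.4
plate in deck [120.6  -0.9   0.3] angles mrad [ 0. -3.  1.] F deck [2.1 0.3 8.4] M [-0.43  0.18 -0.12] t 10.4 grip 80 0.152
to (132,1,15) in tool [  1.9  11.4 -14.6] rot deg [ 0.2  -0.01  0.04]
```

```bash
python3 -m inch '[[0,-0.003,0,0,0,0,1],[0,-0.003,0,0,0,0,1],[0,-0.002,0,0,0,0,1],[0,0,0,0,0,0,1],[0,0,0,0,0,0,1]]' && python3 st.py
```

```text
clock: 10.9
eef_pos: [572.5, -80.9, 119.9]
tcp_rot: [2.614, 0.0, 1.625]
contact_force: [-1.6, -1.2, 8.2]
opening: 0.149
grasp_force: 80.5
plate in deck [112.8  -0.9   0.3] angles mrad [ 0. -4.  1.] F deck [ 2.7 -1.1  7.9] M [-0.44  0.05 -0.12] t 10.9 grip 80 0.149
to (132,1,15) in tool [  1.9  19.2 -14.6] rot deg [ 0.2  -0.    0.04]
```

Now I'll go to the stop, feeling for the toe.

```bash
python3 -m inch '[[0,-0.002,0,0,0,0,1],[0,0,0,0,0,0,1],[0,0,0,0,0,0,1]]' && python3 st.py && python3 -m inch '[[0,-0.001,0,0,0,0,1],[0,0,0,0,0,0,1],[0,0,0,0,0,0,1]]' && python3 st.py
```

```text
clock: 11.2
eef_pos: [571.5, -81.2, 119.3]
tcp_rot: [2.613, 0.001, 1.625]
contact_force: [1.3, -0.3, 7.8]
opening: 0.153
grasp_force: 80.2
plate in deck [111.8  -1.3   0.3] angles mrad [-1. -5.  0.] F deck [ 5.  -0.4  6.1] M [-0.4  -0.15 -0.19] t 11.2 grip 80 0.153
to (132,1,15) in tool [  2.3  20.3 -14.6] rot deg [0.27 0.03 0.02]
clock: 11.5
eef_pos: [571.4, -81.5, 119.3]
tcp_rot: [2.612, 0.001, 1.625]
contact_force: [4.0, -0.7, 8.0]
opening: 0.146
grasp_force: 79.9
plate in deck [111.7  -1.5   0.3] angles mrad [-1. -6.  0.] F deck [ 7.4 -0.9  5. ] M [-0.24 -0.46 -0.21] t 11.5 grip 80 0.146
to (132,1,15) in tool [  2.5  20.4 -14.6] rot deg [0.34 0.06 0.02]
```

```bash
python3 -m inch '[[0,-0.002,0,0,0,0,1],[0,-0.002,0,0,0,0,1],[0,0,0,0,0,0,1],[0,0,0,0,0,0,1]]' && python3 st.py; python3 - <<'E'
from h import *
g=grab('wrist','w6');s=grab('scene','s6')
o=np.zeros((600,800,3),np.uint8)
o[:300]=cv2.resize(g['img'][120:270,20:420],(800,300),interpolation=2)
o[300:,:400]=cv2.resize(s['img'][160:260,290:420],(400,300),interpolation=2)
o[300:,400:]=cv2.resize(g['img'][130:180,20:87],(400,300),interpolation=2)
cv2.imwrite('pics/c6.png',o)
E
```

```text
clock: 11.9
eef_pos: [571.0, -82.3, 119.6]
tcp_rot: [2.607, 0.002, 1.623]
contact_force: [11.8, 2.0, 14.0]
opening: 0.152
grasp_force: 80.4
plate in deck [111.5  -2.4   0.7] angles mrad [ -3. -11.  -0.] F deck [17.3  1.3  6.2] M [ 0.38 -1.87 -0.32] t 11.9 grip 80 0.152
to (132,1,15) in tool [  3.3  20.6 -14.1] rot deg [ 0.64  0.15 -0.02]
```

View pics/c6.png

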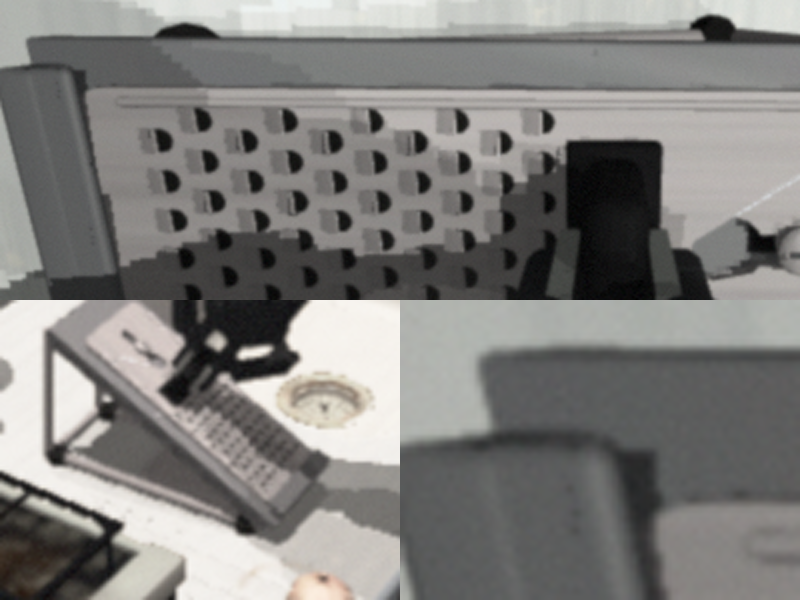

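```bash
python3 - <<'E'
from h import *
g=load('w6');w=load('w4')
for n in('w3','w4','w6'):
    g=load(n);R,o=platepose(g,22,-1,26.7)
    print(n,'plate left edge pts',proj(g,np.array([[-110,42,4],[-110,20,4],[-110,0,4],[110,20,4],[94.5,0,4]])@R.T+o).round(1).tolist())
R,o=pose([469.4,-84.5,29,.054,-np.pi/6])
print('lip',proj(g,np.array([[7,46,12],[7,46,8.5],[7,20,12],[7,20,8.5],[0,46,12],[250,52,0],[-12,52,0],[-12,46,12],[7,42,4],[0,42,4]])@R.T+o).round(1).tolist())
a=load('w6')['img'].max(2).astype(int)
for rr in (180,200,220): print(rr,a[rr,30:90])
print(load('w4')['img'].max(2)[200,40:90])
E
```

```text
w3 plate left edge pts [[54.1, 164.2], [64.5, 207.6], [73.2, 244.2], [500.9, 207.1], [465.4, 243.8]]
w4 plate left edge pts [[54.1, 164.2], [64.5, 207.6], [73.2, 244.3], [500.9, 207.1], [465.4, 243.8]]
w6 plate left edge pts [[54.1, 164.2], [64.5, 207.6], [73.2, 244.3], [500.9, 207.1], [465.4, 243.8]]
lip [[46.8, 153.5], [53.4, 152.5], [60.3, 208.3], [66.2, 206.1], [31.2, 153.5], [562.2, 136.7], [25.6, 138.0], [4.4, 153.6], [63.3, 159.7], [48.6, 159.7]]
180 [ 93  92  93  93  94  92  94  96  98  99 102  95  94  95  95  92  94  93
  94  94  93  95  93  95  96 100 106 112 108  96  83  66  53  61  91 127
 136 138 139 139 138 141 140 139 139 139 140 139 141 139 140 138 140 141
 139 139 141 140 142 139]
200 [ 91  89  92  90  93  93  89  93  94  95  94  94  95  99 100 101  96  94
  93  94  95  93  95  94  92  93  92  95  96  96 104 109 110 102  86  73
  58  84 128 137 142 140 138 142 140 142 141 139 140 139 140 140 139 138
 140 141 139 141 141 140]
220 [167 161 132  91  86  90  90  90  92  90  93  93  92  94  93  95  96  96
  97  96  98  95  94  93  92  92  93  91  93  92  92  95  92  95  99 104
 107 105  92  78  64  52  59  66  73 100 130 140 138 138 136 137 138 138
 138 138 139 139 136 138]
[ 99 100  99 100 103 104 106 100  98 101  99  99  99  98  98  97  98 100
 104 110 114 114 105 108 134 144 146 147 147 148 148 147 149 148 145 149
 147 150 148 147 147 149 146 151 147 147 147 146 150 150]
```

The plate's lower edge is under the lip: the lip's rim hides it at about (65,180) in the wrist view. It stops against the toe with force rising, at the expected x of 110 within my frame error. I'll relax the push, then release.

```bash
python3 -m inch '[[0.001,0.002,0,0,0,0,1],[0,0.0015,0,0,0,0,1],[0,0,0,0,0,0,1],[0,0,0,0,0,0,1]]' && python3 st.py && python3 -m inch '[[0,0,0,0,0,0,0.6],[0,0,0,0,0,0,0.2],[0,0,0,0,0,0,-0.2],[0,0,0,0,0,0,-0.2],[0,0,0,0,0,0,-0.2]]' && python3 st.py
```

```text
clock: 12.4
eef_pos: [571.5, -81.0, 119.4]
tcp_rot: [2.611, 0.002, 1.624]
contact_force: [5.2, -2.0, 8.5]
opening: 0.152
grasp_force: 80.0
plate in deck [111.8  -1.1   0.4] angles mrad [-2. -7.  1.] F deck [ 8.7 -2.3  4.9] M [-0.54 -0.55 -0.16] t 12.4 grip 80 0.152
to (132,1,15) in tool [  2.   20.3 -14.5] rot deg [0.4  0.12 0.04]
clock: 12.9
eef_pos: [567.5, -79.1, 116.3]
tcp_rot: [2.619, -0.002, 1.626]
contact_force: [-0.8, 0.5, -0.2]
opening: 0.599
grasp_force: 0.0
plate in deck [106.7   1.1  -0.2] angles mrad [2. 1. 0.] F deck [-0.8  0.6  0.2] M [0.05 0.25 0.01] t 12.9 grip 0 0.599
to (132,1,15) in tool [ -0.1  25.3 -15.2] rot deg [-0.04 -0.13  0.01]
```

```bash
python3 -m inch '[[0,0.004,0,0,0,0,-0.4],[0,0,-0.01,0,0,0,-0.4],[0,0,-0.02,0,0,0,-0.4],[0,0,-0.03,0,0,0,-0.4],[0,0,-0.04,0,0,0,-0.4],[0,0,-0.03,0,0,0,-0.4],[0,0,0,0,0,0,-0.4],[0,0,0,0,0,0,-0.4]]' && python3 - <<'E'
from h import *
g=grab('wrist','w7');s=grab('scene','s7');t=grab('top','t7')
o=np.zeros((600,800,3),np.uint8)
o[:300,:]=cv2.resize(g['img'][120:270,120:520],(800,300),interpolation=2)
o[300:,:400]=cv2.resize(s['img'][150:262,290:440],(400,300),interpolation=2)
o[300:,400:]=cv2.resize(t['img'][150:240,290:410],(400,300),interpolation=2)
cv2.imwrite('pics/c7.png',o)
R,oo=pose([469.4,-84.5,29,.054,-np.pi/6])
P=lambda x:np.array([[110+x,42,4],[110+x,-42,4],[94.5+x,0,4],[x+15,26,40],[x+29,26,40]])@R.T+oo
for x in(110,117): print(x,proj(g,P(x)).round(1).tolist())
print('crop',((proj(g,P(110))-[120,120])*2).round().tolist())
E
```

```text
clock: 13.7
eef_pos: [506.6, -83.0, 231.8]
tcp_rot: [2.616, -0.001, 1.626]
contact_force: [0.4, 0.0, -0.7]
opening: 0.7
grasp_force: 0.0
110 [[422.5, 141.6], [415.3, 229.6], [402.1, 187.4], [315.2, 166.1], [332.8, 166.0]]
117 [[430.3, 141.6], [422.6, 229.6], [409.6, 187.3], [324.0, 166.0], [341.6, 166.0]]
crop [[605.0, 43.0], [591.0, 219.0], [564.0, 135.0], [390.0, 92.0], [426.0, 92.0]]
```

View pics/c7.png

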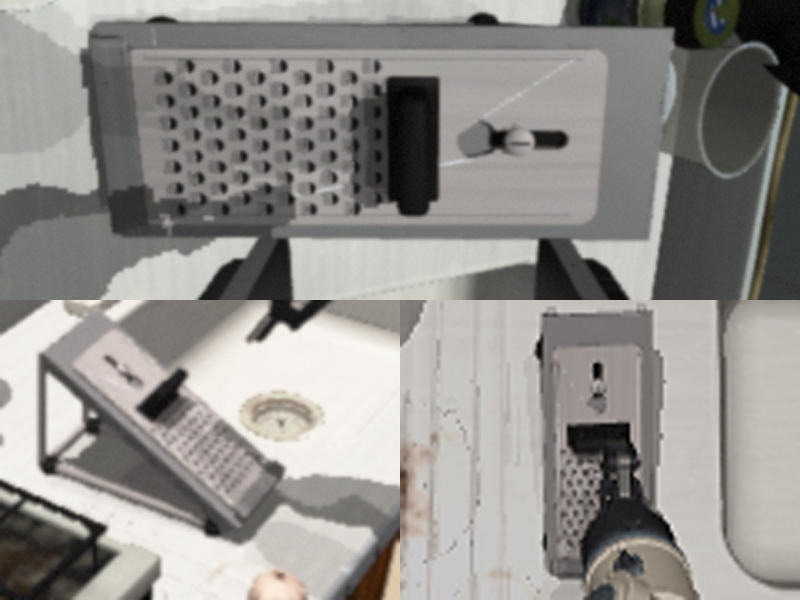

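The plate lies flat, with its lower edge under the lip. The stud head at (518,140) is over the narrow slot. The upper edge at (605,50) matches the prediction for home, (605,43). The gripper is clear, so I'm handing in.

```bash
python3 -c "
from rig import r
print(r.sign_off())"
```

```text
the job is handed in; nothing more can be done
None
```

The grating plate appears home on the deck: flat, its lower edge under the toe-stop lip and the stud head over the narrow slot. It is released with the gripper clear, and I handed the job in at about 14 s; no verdict was returned.

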